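Mix a medicine bottle and set it warming

TASK

Mix the medicine in the amber bottle with the red cap by turning it fully upside down and keeping it so for about a second. Then set it gently back upright on the warmer's round dark plate, with its whole base on the plate, let go, and push the warmer's orange toggle switch all the way over to the far side, the side away from the warmer's front. Leave everything else on the table where it is.

Things in the scene. Friction and masses are not known exactly. Their poses are not given: they have to be found in the camera images.
- bottle: round amber glass medicine bottle with white label and red screw cap, closed, 140 tall: straight body 58 in diameter up to 100 high, then a shoulder to the cap, 46 in diameter from 114 to 140; about 0.2 to 0.37 kg, balancing about 65 above its foot. It starts standing on the table, in any of three places. Origin: centre of its underside; z points to the cap.
- warmer: white plate warmer, a flat box fixed on the table, 150 (x) by 250 (y), top at 45 above the table. Origin: centre of its underside; its front (black display) faces its own -x. On top: a round dark steel plate at its -y end, a toggle switch at its +y end.
- plate (a point): centre of the upper face of the warmer's round plate: a flat disc 104 in diameter without a rim, 6 proud of the warmer's top, 51 above the table; axes as the warmer's.
- switch_tip (a point): centre of the orange ball (26 in diameter) at the end of the toggle, 55 from its pivot. The pivot axis is the warmer's y; the pivot is 67 above the table, at x 0, y 78 in the warmer's frame, over a grey block 70 (x) by 50 (y) whose top is 70 above the table. The steel stem is 10 thick.
- switch (a joint): toggle angle: 0 = off, leaning 0.5 rad from vertical towards the warmer's front (-x); 1.0 = on, leaning 0.5 rad towards the warmer's back (+x). It stays where it is left; a push of about 1 to 2 N at the ball moves it.
- green_bottle: bystander: green glass bottle with white cap, 52 in diameter, 120 tall, loose, standing in one of the three bottle places. Origin: centre of its underside.
- white_bottle: bystander: white plastic bottle with blue cap, 56 in diameter, 130 tall, loose, standing in one of the three bottle places. Origin: centre of its underside.
- dish: bystander: small round steel dish, 90 in diameter, 40 tall, loose. Origin: centre of its underside.
- spray: bystander: clear spray bottle, 72 in diameter, 207 tall, loose. Origin: centre of its underside.
- forceps: bystander: steel forceps lying flat, 120 long, 6 high, loose. Origin: its middle, on the table; x along it.
- tube_rack: bystander: blue rack, 60 (x) by 150 (y), 30 tall, with four red-capped tubes up to 86 high, fixed. Origin: centre of its underside.
- chamber: bystander: clear upright cylinder with white lid, 110 in diameter, 172 tall, fixed. Origin: centre of its underside.
There are look-alikes about, which are no part of the job. Leave any purple look-alike of the bottle alone.

How it is judged:
By the outcome, as a careful person would: the job done as asked, in the order asked, and still so for the second after the job is handed in, with the robot touching nothing.
It also fails if it takes over 67 s, if anything falls off the work surface, if the arm or the gripper's body presses on something with over 40 N, if the wrist force passes 120 N, or if a joint passes its speed limit or range.

ROBOT

A 7-joint arm with a two-finger parallel gripper is mounted at the origin on the work surface. World frame = base frame: x ahead of the robot, y to its left, z up, the work surface at z = 0. Lengths are in m, angles in rad, forces in N, time in s.
With the tool pointing down it reaches from about 0.4 to 0.9 m from the base axis. Payload 5.5 kg.
Tool frame: the origin (TCP) lies midway between the tips of the shut fingers; the grasp point (between the pads) lies 19 mm behind it (manip.grip_depth is the distance from the TCP to the grasp point, in m); z points along the fingers, y is the line along which they close (so a half turn about z gives the same grasp; the last joint's range is limited). The gripper opens to 92 mm and grips with 3 to 60 N. Pads are 19 mm wide; open, the fingers measure 130 mm over their backs; the gripper's body (75 mm by 190 mm) begins 47 mm behind the grasp point.
Start: joints at [-0.852, 0.501, -0.427, 1.55, 0.221, 1.138, -0.21], TCP at [0.286, 0.584, 0.227] pointing down, gripper open.
Joint ranges: [-2.88, 2.88], [-0.31, 2.03], [-1.54, 1.56], [0.2, 2.42], [-1.41, 4.55], [0.19, 2.02], [-2.57, 2.57]. Speed limits (rad/s): [2.57, 2.57, 3.14, 3.14, 3.14, 3.14, 3.14].

INTERFACE

Orientations are given as a unit quaternion [x, y, z, w].
In Python, from bench import manip, effector, viewer gives the robot as it stands. Calls block until the motion is done:
- manip.move_pose(position, orientation): joint-space move of the TCP to a pose.
- manip.servo_line(position, ori=None, vel=0.15): straight line of the TCP; ori=None keeps the orientation; vel is the mean speed in m/s.
- manip.movej(angles): joint-space move.
- effector.open_jaws() and effector.close(f_grip=None): open the fingers fully, or close them until they stop; f_grip is the grip in N (None keeps the last).
- manip.sleep(seconds).
- manip.solve_ik(position, orientation): joint angles nearest the present ones, or None.
- viewer.get_image(name): name is "side" or "top"; returns the picture (420x560x3 uint8, red, green, blue); there is no depth.
- viewer.get_calibration(name): a dict with "vfov" (degrees; the focal length in pixels is half the picture's height over the tangent of half this angle, whatever the lens; pixels are square), "cx", "cy" (the principal point, pixels), "eye" and "attitude" of the camera in the world. Camera axes: x right, y down, z forward; pixel columns grow to the right and rows downward; lengths in m; the calibration is good to about 2 mm. A picture is of the moment at which its call begins. get_calibration takes no time and is no camera call.
A pose or a line that the arm cannot do raises manip.PlanningError and nothing moves.
- manip.hand_in(): hands the job in; it is judged then, once.
Readings, each from a call of its own:
- manip.current_clock(): time.
- manip.current_q(): joint angles.
- manip.current_joint_velocities(): joint speeds.
- manip.current_tau(): joint torques, N m.
- manip.current_tool_pos(): TCP position.
- manip.current_tcp_rot(): TCP orientation.
- manip.current_force(): force on the tool from outside, world axes, zero at the start.
- manip.current_wrist_torque(): the same for the moment, N m.
- manip.current_finger_gap(): finger opening in m.
- manip.current_gripper_force(): force on a finger pad.
Only numpy, scipy, OpenCV 4.12 (cv2) and the standard library are available. Lean on these libraries where they do the work, as an engineer would, in place of code of your own. Each camera call takes 0.05 s, during which the arm holds its last target. There are 200 camera calls.

## Working session

There is one attempt and no reset: what is moved stays moved. The work goes in short steps, each a Python script; the robot and the scene stay as the last script left them, time stands still between calls to the robot, and variables do not carry over. Pictures are saved under pics/ and viewed, at most 10 in all, crops included, and the job is handed in when it is done.

```bash
mkdir -p pics; ls; python3 - <<'E'
from bench import manip, effector, viewer
import cv2
for n in("side","top"):
    im=viewer.get_image(n); cv2.imwrite(f"pics/{n}0.png",im[:,:,::-1]); print(n,viewer.get_calibration(n))
print(manip.current_clock(),manip.current_tcp_rot(),manip.grip_depth)
E
```

```text
pics
side {'vfov': 46.75929908639902, 'cx': 274.8221504270894, 'cy': 213.54239409286473, 'eye': array([ 0.32625007, -1.03895812,  0.85447355]), 'attitude': array([ 0.87666889, -0.12152215,  0.06666324, -0.46069516])}
top {'vfov': 57.86814184269895, 'cx': 277.0939102043163, 'cy': 213.5845092656168, 'eye': array([0.51945685, 0.05790846, 1.11205559]), 'attitude': array([ 0.7089959 , -0.70294134,  0.04468398, -0.03466458])}
0.1 [ 2.25922498e-01  9.74144867e-01 -8.65946534e-04 -2.29273347e-04] 0.0188
```

View pics/side0.png

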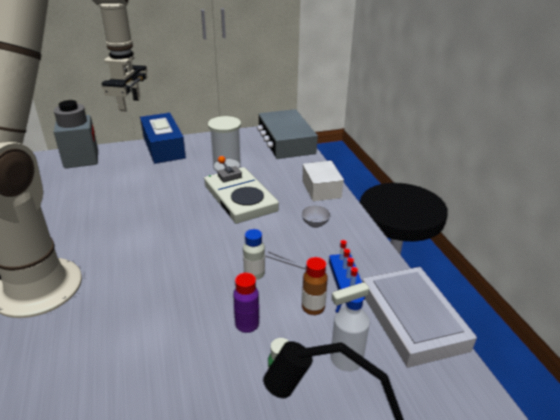

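View pics/top0.png

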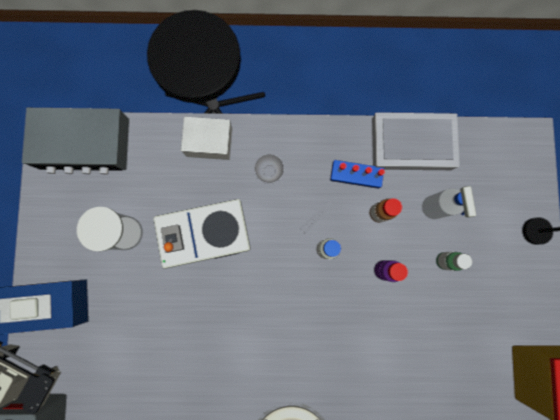

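Side view: amber bottle with red cap at (315,285), purple look-alike at (246,300). The rack's red tube caps are at (345–355,245–272). Top view: amber at (388,209), purple at (393,271), rack caps at (342–381,167–173), plate at (221,229), orange ball at (168,247). I choose the amber one.

```bash
cat > h.py <<'E'
from bench import manip, effector, viewer
import cv2, numpy as np
from scipy.spatial.transform import Rotation as R
def ray(n,px):
    c=viewer.get_calibration(n); f=210/np.tan(np.radians(c["vfov"]/2))
    d=R.from_quat(c["attitude"]).apply([(px[0]-c["cx"])/f,(px[1]-c["cy"])/f,1]); return c["eye"],d/np.linalg.norm(d)
def onz(n,px,z):
    e,d=ray(n,px); return e+d*(z-e[2])/d[2]
def tri(a,b):
    (e,d),(g,k)=ray("side",a),ray("top",b)
    s=np.linalg.lstsq(np.c_[d,-k],g-e,rcond=None)[0]; p,q=e+d*s[0],g+k*s[1]
    return (p+q)/2,np.linalg.norm(p-q)
def blobs(im,lo,hi,box,amin=8):
    h=cv2.cvtColor(im,cv2.COLOR_RGB2HSV); m=cv2.inRange(h,lo,hi); k=np.zeros_like(m); x0,y0,x1,y1=box; k[y0:y1,x0:x1]=m[y0:y1,x0:x1]
    n,_,s,c=cv2.connectedComponentsWithStats(k)
    return sorted([(int(s[i,4]),c[i].round(1),s[i,:4]) for i in range(1,n) if s[i,4]>=amin],key=lambda t:-t[0]),k
E
python3 - <<'E'
from h import *
np.set_printoptions(precision=4,suppress=True)
S=viewer.get_image("side");T=viewer.get_image("top")
for nm,im,n,box in(("cap",S,"side",(290,245,335,330)),("cap",T,"top",(365,190,410,228))):
    b,_=blobs(im,(0,200,150),(6,255,255),box); print(nm,n,b[:3])
    if n=="side": bs=b[0]
    else: bt=b[0]
print("cap tri",tri(bs[1],bt[1]), "cap top z.14",onz("top",bt[1],.14))
for n,im,box in(("side",S,(205,150,245,185)),("top",T,(155,230,185,260))):
    b,_=blobs(im,(4,150,120),(18,255,255),box,4); print("ball",n,b[:3])
    if n=="side": o=b[0][1]
    else: print("ball tri",tri(o,b[0][1]),onz("top",b[0][1],.115))
pl=[]
for n,im,box in(("side",S,(225,180,270,210)),("top",T,(197,205,245,252))):
    b,k=blobs(im,(0,0,0),(180,255,95),box); c=max(cv2.findContours(k,0,1)[0],key=cv2.contourArea); e=cv2.fitEllipse(c); print("plate",n,e,onz(n,e[0],.051)); pl.append(e[0])
print(tri(*pl))
# warmer outline in top
for n,im,box in(("top",T,(150,195,255,275)),):
    h=cv2.cvtColor(im,cv2.COLOR_RGB2HSV); print(h[210,170],h[200,150],h[258,235])
a=cv2.resize(S[235:345,220:400],None,fx=3,fy=3,interpolation=cv2.INTER_CUBIC)[:,:,::-1]
b=cv2.resize(T[190:280,140:260],None,fx=3,fy=3,interpolation=cv2.INTER_CUBIC)[:,:,::-1]
W=np.zeros((600,540,3),np.uint8);W[:330]=a;W[330:600,:360]=b;cv2.imwrite("pics/crop1.png",W)
E
```

```text
cap side [(175, array([315.8, 263.6]), array([307, 258,  18,  12], dtype=int32))]
cap top [(39, array([395.3, 203.1]), array([390, 200,  10,   9], dtype=int32))]
cap tri (array([ 0.6538, -0.2599,  0.1422]), np.float64(0.010649022047666996)) cap top z.14 [ 0.6594 -0.262   0.14  ]
ball side [(35, array([221.1, 158.7]), array([218, 156,   7,   6], dtype=int32))]
ball top [(61, array([168. , 246.5]), array([164, 242,   9,  10], dtype=int32))]
ball tri (array([0.5424, 0.3259, 0.122 ]), np.float64(0.0008737991868191534)) [0.543  0.3277 0.115 ]
plate side ((246.98338317871094, 195.835693359375), (16.39198875427246, 31.029420852661133), 88.11936950683594) [0.5945 0.199  0.051 ]
plate top ((219.96636962890625, 228.88238525390625), (34.010658264160156, 34.60225296020508), 47.77910614013672) [0.5947 0.2025 0.051 ]
(array([0.5951, 0.2028, 0.0485]), np.float64(0.0005157016361360329))
[112  18 154] [110  20 154] [112  18 154]
```

View pics/crop1.png

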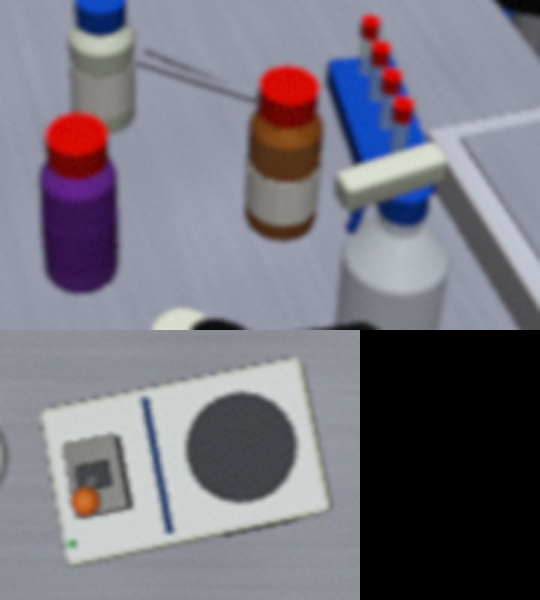

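Crop shows the amber bottle with white label and red cap next to the purple look-alike, the white bottle and the rack tubes. The choice holds. The warmer's yaw is clear from its corners, and the LED marks the front, facing image-down.

```bash
cat > m.py <<'E'
from h import *
np.set_printoptions(precision=3,suppress=True)
S=viewer.get_image("side");T=viewer.get_image("top")
def red(im,box):
    x0,y0,x1,y1=box; h=cv2.cvtColor(im,cv2.COLOR_RGB2HSV); m=((h[...,0]<6)|(h[...,0]>172))&(h[...,1]>190)&(h[...,2]>110)
    k=np.zeros(m.shape,np.uint8);k[y0:y1,x0:x1]=m[y0:y1,x0:x1];x,y,w,hh=cv2.boundingRect(k);ys,xs=np.nonzero(k);return (xs.mean(),ys.mean()),(x,y,w,hh)
E
python3 - <<'E'
from m import *
s,bs=red(S,(290,245,335,330));t,bt=red(T,(365,190,410,228));print(s,bs,t,bt,tri(s,t),onz("top",t,.137))
# foot: lowest amber/dark pixel of side view, seen as front rim of underside
h=cv2.cvtColor(S,cv2.COLOR_RGB2HSV);m=cv2.inRange(h,(5,120,20),(20,255,255));m[:, :295]=0;m[:,332:]=0;m[:250]=0;m[322:]=0
x,y,w,hh=cv2.boundingRect(m);f=onz("side",(x+w/2,y+hh-.5),0);e=viewer.get_calibration("side")["eye"];d=f-e;d[2]=0;print("foot centre",f+.029*d/np.linalg.norm(d),(x,y,w,hh))
h=cv2.cvtColor(T,cv2.COLOR_RGB2HSV)
m=((h[...,2]>185)&(h[...,1]<30)).astype(np.uint8);k=np.zeros_like(m);k[195:275,150:255]=m[195:275,150:255]
c=max(cv2.findContours(k,0,1)[0],key=cv2.contourArea);r=cv2.minAreaRect(c);b=np.array([onz("top",p,.045) for p in cv2.boxPoints(r)]);print("warmer",b[:,:2].mean(0),[(np.linalg.norm(b[i]-b[i-1]).round(3),np.degrees(np.arctan2(*(b[i]-b[i-1])[1::-1])).round(1)) for i in range(4)])
for n,p,z in(("purple",(398,271),.14),("white",(332,249),.13),("green",(462,261),.12),("dish",(269,168),.03),("rackA",(331,180),.03),("rackB",(383,169),.03),("rackC",(332,160),.03),("rackD",(381,188),.03),("spray",(470,201),.2),("chamber",(100,229),.172),("forcA",(304,233),0),("forcB",(318,210),0),("bluebox",(85,300),.06)):print(n,onz("top",p,z)[:2])
# IK feasibility: grasp pts
def ori(yaw,tilt,roll): # tool z heading yaw, tilt down; y horizontal
    z=np.array([np.cos(tilt)*np.cos(yaw),np.cos(tilt)*np.sin(yaw),-np.sin(tilt)]);y=np.array([-np.sin(yaw),np.cos(yaw),0]);return (R.from_matrix(np.c_[np.cross(y,z),y,z])*R.from_euler('z',roll)).as_quat()
for nm,P in(("place",(.595,.203,.051+.065)),("pick",(.655,-.26,.065)),("free",(.45,0,.065)),("free2",(.5,.03,.065)),("air",(.5,0,.4)),("air2",(.5,.1,.35))):
  for tilt in(0,.35,.7,-.35,-.7):
    o=[]
    for yaw in np.arange(-1.6,1.7,.4):
      for roll in(0,np.pi):
        q=ori(yaw,tilt,roll);z=R.from_quat(q).apply([0,0,1]);s=manip.solve_ik(np.array(P)+z*manip.grip_depth,q)
        o.append('.' if s is None else 'A' if roll==0 else 'B')
    print(nm,tilt,''.join(o))
E
```

```text
(np.float64(315.8484848484849), np.float64(265.12987012987014)) (307, 258, 19, 20) (np.float64(391.8952380952381), np.float64(206.93809523809523)) (384, 200, 17, 16) (array([ 0.65 , -0.255,  0.133]), np.float64(0.00042383668456877203)) [ 0.65  -0.254  0.137]
foot centre [ 0.661 -0.25  -0.   ] (304, 272, 23, 42)
warmer [0.583 0.257] [(np.float64(0.143), np.float64(14.1)), (np.float64(0.247), np.float64(-77.5)), (np.float64(0.144), np.float64(-167.3)), (np.float64(0.243), np.float64(102.2))]
purple [ 0.485 -0.264]
white [ 0.54  -0.098]
green [ 0.511 -0.439]
dish [0.775 0.068]
rackA [ 0.741 -0.113]
rackB [ 0.775 -0.265]
rackC [ 0.8   -0.116]
rackD [ 0.719 -0.258]
spray [ 0.658 -0.426]
chamber [0.583 0.481]
forcA [ 0.588 -0.037]
forcB [ 0.657 -0.078]
bluebox [0.399 0.56 ]
place 0 ABABABABABABABABAB
place 0.35 ABABABABAB..ABABAB
place 0.7 ABABABABABABABABAB
place -0.35 ABABABABABABABABAB
place -0.7 ..ABABABABABABABAB
pick 0 ABABABABABABABAB..
pick 0.35 ABABABABABABABABAB
pick 0.7 ABABABABABABABABAB
pick -0.35 ABABABABABABABAB..
pick -0.7 ABABABABABABABAB..
free 0 ABABAB......ABABAB
free 0.35 ABABAB......ABABAB
free 0.7 ABAB..........ABAB
free -0.35 ABABABAB.BABABABAB
free -0.7 ABABABAB..ABABABAB
free2 0 ABABABAB..ABABABAB
free2 0.35 ABABAB......ABABAB
free2 0.7 ABABAB......ABABAB
free2 -0.35 ABABABABABABABABAB
free2 -0.7 ABABABAB.BABABABAB
air 0 ABABAB......ABABAB
air 0.35 ABABAB......ABABAB
air 0.7 ABABA.A....B.BABAB
air -0.35 ABABAB......ABABAB
air -0.7 ABABAB......ABABAB
air2 0 ABABAB........ABAB
air2 0.35 ABABAB........ABAB
air2 0.7 ABABABA......BABAB
air2 -0.35 ABABAB........ABAB
air2 -0.7 ABABABAB....ABABAB
```

```bash
cat >> h.py <<'E'
np.set_printoptions(precision=3,suppress=True)
def ori(yaw,tilt,roll=0,flip=0): # tool z heading yaw, tilted down; closing axis level; then turned by flip about the level heading
    c,s=np.cos(yaw),np.sin(yaw); z=np.array([np.cos(tilt)*c,np.cos(tilt)*s,-np.sin(tilt)]);y=np.array([-s,c,0])
    return R.from_rotvec(flip*np.array([c,s,0]))*R.from_matrix(np.c_[np.cross(y,z),y,z])*R.from_euler('z',roll)
def tcp(P,r): return np.array(P)+r.apply([0,0,manip.grip_depth])
def ik(P,r): return manip.solve_ik(tcp(P,r),r.as_quat())
E
python3 - <<'E'
from h import *
for t in(.5,.6):
  for yaw in(-.45,):
    for roll in(0,np.pi):
      r=ori(yaw,t,roll);h=np.array([np.cos(yaw),np.sin(yaw),0])
      print("pick",t,roll,ik((.65,-.255,.127),r),ik(np.array((.65,-.255,.16))-.1*h,r))
      print("plate",[(y,ik((.595,.203,.18),ori(y,t,roll))) for y in(-.3,.1,.4)])
  for P in((.55,0,.4),(.5,-.2,.4),(.6,.1,.35)):
   for yaw in(-1.2,-.8,-.45,0,.4):
    for roll in(0,np.pi):
     for sg in(1,-1):
      q=[ik(P,ori(yaw,t,roll,sg*k*np.pi/4)) for k in range(5)]
      if all(x is not None for x in q):
        print(P,t,yaw,round(roll),sg,np.abs(np.diff(q,axis=0)).max(1),q[0],q[4])
E
```

```text
pick 0.5 0 [ 0.182  0.639  0.076  2.303  2.933  0.864 -1.574] None
plate [(-0.3, array([-0.891,  0.525,  0.076,  2.253,  1.789,  0.914, -1.172])), (0.1, None), (0.4, None)]
pick 0.5 3.141592653589793 [ 1.     0.868 -0.868  2.278  2.72   1.031  2.325] None
plate [(-0.3, array([-1.562,  0.758,  0.898,  2.273,  1.776,  0.431,  1.757])), (0.1, None), (0.4, None)]
(0.55, 0, 0.4) 0.5 -1.2 0 -1 [0.672 0.704 0.653 0.528] [-0.784  0.273  0.192  1.912  0.992  1.434 -0.621] [-0.814  0.863  0.236  1.994  1.415  1.962  1.936]
(0.55, 0, 0.4) 0.5 -1.2 3 1 [0.928 1.092 0.966 0.677] [-0.412  0.282 -0.246  1.9    1.066  1.53   2.469] [-0.907  0.886  0.351  1.997  1.373  1.882 -1.195]
(0.55, 0, 0.4) 0.5 -1.2 3 -1 [4.936 1.075 0.602 0.578] [-0.412  0.282 -0.246  1.9    1.066  1.53   2.469] [-0.907  0.886  0.351  1.997  1.373  1.882 -1.195]
(0.55, 0, 0.4) 0.5 -0.8 0 -1 [0.634 0.52  0.521 0.663] [-0.698  0.054  0.064  2.171  1.228  1.172 -0.549] [-1.232  0.972  0.677  2.28   1.539  1.527  1.599]
(0.55, 0, 0.4) 0.5 -0.8 3 -1 [4.919 1.028 0.431 0.494] [ 0.184  0.109 -0.855  2.147  1.283  1.249  2.571] [-0.8
[... 3899 characters left out ...]
03  1.159 -0.542] [-1.089  1.087  0.456  1.989  1.515  1.779  1.721]
(0.6, 0.1, 0.35) 0.6 -0.8 3 -1 [4.877 1.131 0.524 0.466] [-0.082  0.349 -0.737  1.95   1.263  1.365  2.524] [-0.971  1.043  0.316  1.986  1.585  1.9   -1.417]
(0.6, 0.1, 0.35) 0.6 -0.45 0 -1 [0.585 0.448 0.598 0.446] [-0.623  0.101 -0.02   2.175  1.327  0.858 -0.463] [-1.464  1.417  0.894  2.205  1.555  1.27   1.286]
(0.6, 0.1, 0.35) 0.6 0 0 -1 [0.7   0.564 0.331 1.097] [-0.328 -0.052 -0.057  2.333  1.795  0.322 -0.463] [-1.549  1.944  1.099  2.368  1.825  1.07   0.436]
(0.6, 0.1, 0.35) 0.6 0.4 3 1 [5.722 0.589 5.611 0.34 ] [-0.96  -0.107  0.884  2.342  4.435  0.223  0.539] [ 0.62   1.184 -0.653  2.31   4.098  1.884 -0.917]
```

```bash
python3 - <<'E'
from h import *
C=np.array([.649,-.255,.127]); r=ori(-.8,.6); q=r.as_quat(); z=r.apply([0,0,1])
p=manip.current_tool_pos(); manip.servo_line([p[0],p[1],.33],vel=.25)
manip.move_pose(tcp((.6,.1,.4),r),q); print(manip.current_q(),manip.current_clock())
manip.move_pose(tcp(C-.11*z,r),q); print(manip.current_q(),manip.current_clock())
a,b=viewer.get_image("side"),viewer.get_image("top")
W=np.vstack([cv2.resize(a[150:340,180:400],None,fx=2,fy=2),cv2.resize(b[130:250,300:520],None,fx=2,fy=2)[:220]])[:600];cv2.imwrite("pics/pre.png",W[:,:,::-1])
print(manip.current_tool_pos(),tcp(C-.11*z,r),ik(C,r))
E
```

```text
[-0.658  0.205 -0.051  1.918  1.077  1.227 -0.445] 2.9417
[-0.345  0.406  0.271  2.333  1.933  0.669 -1.15 ] 4.2917
[ 0.598 -0.199  0.179] [ 0.597 -0.201  0.178] [-0.203  0.629  0.303  2.187  2.213  0.608 -1.372]
```

View pics/pre.png

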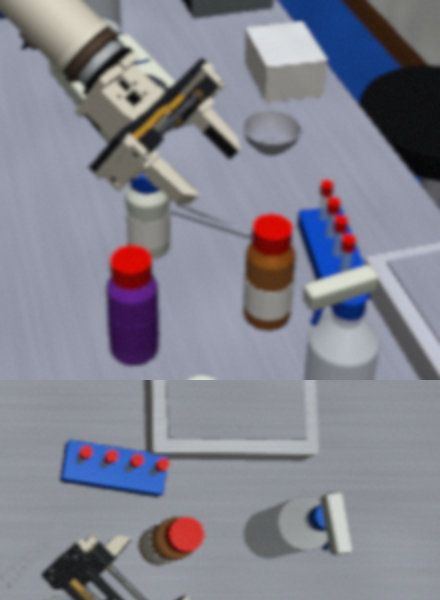

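The open fingers point straight at the red cap, which is at about (272,232) in the side crop and (186,534) in the top crop. The neighbours are clear, so I advance and grip.

```bash
python3 - <<'E'
from h import *
C=np.array([.649,-.255,.127]); r=ori(-.8,.6); q=r.as_quat()
manip.servo_line(tcp(C,r),q,vel=.1); print(manip.current_tool_pos()-tcp(C,r),manip.current_force())
effector.close(f_grip=50); print(manip.current_finger_gap(),manip.current_gripper_force(),manip.current_force())
np.save("off.npy",manip.current_tool_pos()-tcp(C,r))
manip.servo_line(tcp(C+[0,0,.03],r),q,vel=.06); print(manip.current_finger_gap(),manip.current_force(),manip.current_clock())
a,b=viewer.get_image("side"),viewer.get_image("top")
W=np.vstack([cv2.resize(a[150:340,180:400],None,fx=2,fy=2),cv2.resize(b[130:250,300:520],None,fx=2,fy=2)[:220]])[:600];cv2.imwrite("pics/grip.png",W[:,:,::-1])
E
```

```text
[-0.  0.  0.] [-0.152  0.287  0.327]
0.0449424933980309 50.00007390975952 [-0.018  0.808 -0.632]
0.04509887779945169 [-0.339  1.37  -3.719] 7.0917
```

View pics/grip.png

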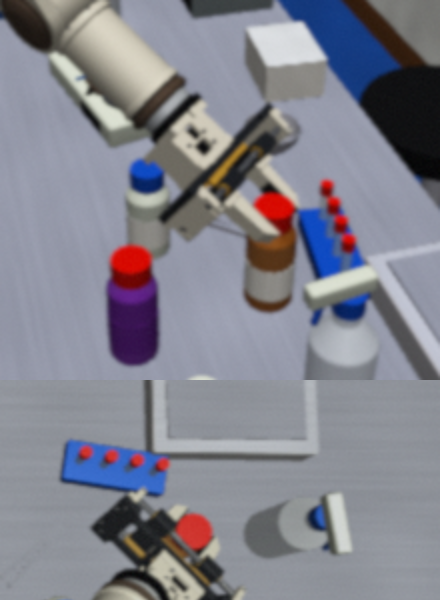

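Bottle held by the cap and hanging straight, foot at about (268,300) in the side crop. Next: lift, carry, flip.

```bash
python3 - <<'E'
from h import *
C=np.array([.649,-.255,.38]); r=ori(-.8,.6); A=(.6,.1,.38)
manip.servo_line(tcp(C,r),r.as_quat(),vel=.2)
manip.servo_line(tcp(A,r),r.as_quat(),vel=.2); print(manip.current_q(),manip.current_finger_gap(),manip.current_clock())
for k in range(1,5):
    f=ori(-.8,.6,0,-k*np.pi/4); s=ik(A,f); print(s)
    if s is None or np.abs(s-manip.current_q()).max()>1.3: print("stop");break
    manip.movej(s)
print(manip.current_finger_gap(),manip.current_clock(),manip.current_tcp_rot(),f.as_quat())
a,b=viewer.get_image("side"),viewer.get_image("top")
cv2.imwrite("pics/flip.png",np.hstack([a[20:320,80:400],b[20:320,100:400]])[:,:,::-1])
E
```

```text
[-0.792  0.226  0.106  1.945  1.068  1.177 -0.472] 0.045421933668372196 10.4
[-0.816  0.525  0.136  1.656  0.967  1.589  0.202]
[-0.825  0.788  0.155  1.556  1.106  1.884  0.76 ]
[-0.854  0.939  0.19   1.696  1.355  2.001  1.278]
[-0.929  0.966  0.27   2.009  1.642  1.944  1.77 ]
0.04522599635128056 12.775 [ 0.428 -0.186  0.816  0.341] [-0.43   0.182 -0.815 -0.344]
```

View pics/flip.png

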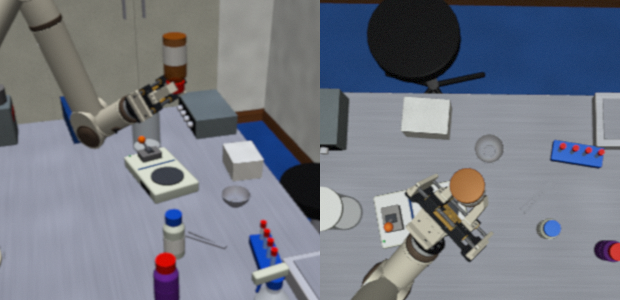

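Bottle fully inverted: cap at (180,87), foot up at (175,38) in the left half. I hold it there, turn it back, and hover over the plate.

```bash
python3 - <<'E'
from h import *
A=(.6,.1,.38)
manip.sleep(1.5)
for k in (3,2,1,0):
    s=ik(A,ori(-.8,.6,0,-k*np.pi/4))
    assert s is not None and np.abs(s-manip.current_q()).max()<1.3
    manip.movej(s)
r=ori(-.6,.6); P=np.array([.595,.203,.127+.051+.05])
manip.servo_line(tcp(P+[0,0,.1],r),r.as_quat(),vel=.12); manip.servo_line(tcp(P,r),r.as_quat(),vel=.15); manip.sleep(.3)
print(manip.current_tool_pos()-tcp(P,r),manip.current_finger_gap(),manip.current_clock())
S,T=viewer.get_image("side"),viewer.get_image("top"); cv2.imwrite("pics/S.png",S[:,:,::-1]);cv2.imwrite("pics/T.png",T[:,:,::-1])
cv2.imwrite("pics/hover.png",np.hstack([cv2.resize(S[90:240,180:310],None,fx=3,fy=3),cv2.resize(T[150:300,130:260],None,fx=3,fy=3)])[:,:,::-1])
E
```

```text
[0.    0.    0.001] 0.045128005618766315 19.0
```

View pics/hover.png

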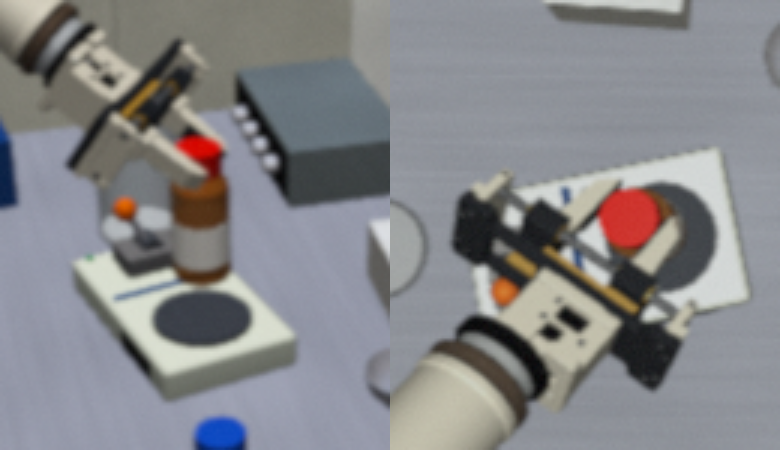

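Bottle hangs upright, over the plate's rear-left: cap at (200,150) and foot at (202,275) in the side crop, cap at (630,219) in the top crop. I'll measure where cap and foot are before lowering.

```bash
python3 - <<'E'
from h import *
S=cv2.imread("pics/S.png")[:,:,::-1];T=cv2.imread("pics/T.png")[:,:,::-1]
def red(im,b):
    x0,y0,x1,y1=b;h=cv2.cvtColor(np.ascontiguousarray(im),cv2.COLOR_RGB2HSV)[y0:y1,x0:x1];m=((h[...,0]<5)|(h[...,0]>172))&(h[...,1]>185)&(h[...,2]>100)
    ys,xs=np.nonzero(m);return np.array([xs.mean()+x0,ys.mean()+y0]),(xs.min()+x0,ys.min()+y0,xs.max()+x0,ys.max()+y0)
s,bs=red(S,(230,130,262,155));t,bt=red(T,(195,205,222,240));print(s,bs,t,bt,tri(s,t),onz("top",t,.24))
# side: body edges by row -> tilt ; foot row
h=cv2.cvtColor(np.ascontiguousarray(S),cv2.COLOR_RGB2HSV)
for y in range(150,186,3):
    row=S[y,230:262].astype(int); a=np.nonzero((row[:,0]-row[:,2])>6)[0]; print(y,a.min()+230 if len(a) else None,a.max()+230 if len(a) else None,end=' | ')
c=viewer.get_calibration("side");f=210/np.tan(np.radians(c["vfov"]/2))
def proj(p): v=R.from_quat(c["attitude"]).inv().apply(p-c["eye"]);return v[:2]/v[2]*f+[c["cx"],c["cy"]]
P=np.array([.595,.203,0]);print("\nexpected axis",[proj(P+[0,0,z]) for z in(.101,.131,.201,.241)])
e=c["eye"];d=(P-e)*[1,1,0];print("near foot rim",proj(P+[0,0,.101]-.029*d/np.linalg.norm(d)))
E
```

```text
[246.473 139.571] (np.int64(240), np.int64(135), np.int64(252), np.int64(147)) [209.503 222.353] (np.int64(199), np.int64(214), np.int64(219), np.int64(232)) (array([0.597, 0.201, 0.24 ]), np.float64(0.0027241344802550003)) [0.596 0.201 0.24 ]
150 236 255 | 153 236 255 | 156 237 255 | 159 237 255 | 162 237 255 | 165 238 254 | 168 244 250 | 171 242 253 | 174 243 254 | 177 237 255 | 180 232 256 | 183 230 258 | 
expected axis [array([246.372, 181.187]), array([246.088, 172.554]), array([245.401, 151.603]), array([244.991, 139.095])]
near foot rim [246.535 186.159]
```

Cap at (0.596, 0.201), within 2 mm of the plate centre, and the axis is vertical to within a pixel. I lower it with force feedback.

```bash
python3 - <<'E'
from h import *
r=ori(-.6,.6);q=r.as_quat(); P=np.array([.594,.204,.228])
f0=manip.current_force()[2]
manip.servo_line(tcp(P-[0,0,.042],r),q,vel=.08); z=.186; manip.sleep(.2); print(f0,manip.current_force())
while z>.170:
    z-=.001; manip.servo_line(tcp([P[0],P[1],z],r),q,vel=.02); f=manip.current_force()[2]
    if f-f0>2: break
print(z,f,manip.current_clock(),manip.current_tool_pos()-tcp([P[0],P[1],z],r))
effector.open_jaws(); print(manip.current_finger_gap())
G=np.array([P[0],P[1],z])-.13*r.apply([0,0,1]); manip.servo_line(tcp(G,r),q,vel=.15)
print(manip.current_clock())
S,T=viewer.get_image("side"),viewer.get_image("top")
cv2.imwrite("pics/placed.png",np.hstack([cv2.resize(S[90:240,180:310],None,fx=3,fy=3),cv2.resize(T[150:300,130:260],None,fx=3,fy=3)])[:,:,::-1])
# plan for the switch
w=np.radians(12.4);X=np.array([np.cos(w),np.sin(w),0])
for roll in(w+np.pi/2,w-np.pi/2):
    o=R.from_euler('z',roll)*R.from_euler('x',np.pi)
    print(roll,o.apply([0,1,0]),[manip.solve_ik(np.array(p),o.as_quat()) for p in((.49,.316,.2),(.49,.316,.107),(.60,.34,.107))])
E
```

```text
-3.3270975661707993 [ 0.884  0.439 -3.002]
0.177 5.438896276557711 22.225 [ 0.    -0.     0.001]
0.09170382655944125
24.1417
1.7872171540421935 [0.977 0.215 0.   ] [array([-0.636,  0.376,  0.022,  1.763, -0.009,  1.003, -0.394]), array([-0.582,  0.492, -0.048,  1.83 ,  0.031,  0.82 , -0.428]), array([-0.521,  0.656, -0.049,  1.542,  0.037,  0.944, -0.365])]
-1.3543754995475996 [-0.977 -0.215  0.   ] [array([ 0.256,  0.761, -1.301,  1.735,  0.771,  1.267,  2.125]), array([-0.227,  0.546, -0.51 ,  1.817,  0.34 ,  0.866,  2.46 ]), array([-0.143,  0.745, -0.627,  1.527,  0.483,  1.029,  2.462])]
```

View pics/placed.png

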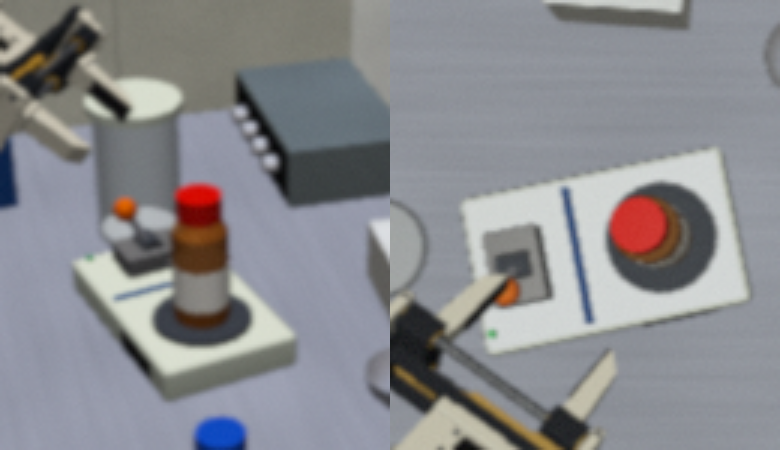

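The bottle stands upright and its base is well inside the dark plate: base at about (658,240) in the top crop, plate centre at (661,237). Next is the switch.

```bash
python3 - <<'E'
from h import *
w=np.radians(12.4);X=np.array([np.cos(w),np.sin(w),0]);piv=np.array([.5661,.3333,0]);o=(R.from_euler('z',w+np.pi/2)*R.from_euler('x',np.pi)).as_quat()
p=manip.current_tool_pos(); manip.servo_line([p[0],p[1],.33],vel=.2)
effector.close(f_grip=10)
a=piv-.08*X; manip.move_pose(a+[0,0,.22],o); manip.servo_line(a+[0,0,.106],vel=.12); manip.sleep(.2); f0=manip.current_force()@X
print(manip.current_tool_pos(),f0,manip.current_clock())
s=-.08;log=[]
while s<.016:
    s+=.004; manip.servo_line(piv+s*X+[0,0,.106],vel=.05); f=manip.current_force()@X-f0; log.append((round(s,3),round(f,1)))
    if abs(f)>7: break
print(log)
manip.servo_line(piv+(s-.04)*X+[0,0,.106],vel=.1); manip.servo_line(piv+(s-.06)*X+[0,0,.25],vel=.15)
p=manip.current_tool_pos(); manip.move_pose([.35,.40,.30],o)
S,T=viewer.get_image("side"),viewer.get_image("top");print(manip.current_clock())
for n,im,box in(("side",S,(205,140,250,185)),("top",T,(150,215,190,260))):
    b,_=blobs(im,(4,150,120),(18,255,255),box,4); print(n,b[:2]); 
    if n=="side":q=b
    elif b and q: print(tri(q[0][1],b[0][1]),"want",piv+.0264*X+[0,0,.115])
cv2.imwrite("pics/end.png",np.hstack([cv2.resize(S[90:240,180:310],None,fx=3,fy=3),cv2.resize(T[150:300,130:260],None,fx=3,fy=3)])[:,:,::-1])
E
```

```text
[0.488 0.316 0.107] -0.378567491861728 28.575
[(-0.076, np.float64(1.1)), (-0.072, np.float64(-0.3)), (-0.068, np.float64(0.7)), (-0.064, np.float64(0.1)), (-0.06, np.float64(-0.0)), (-0.056, np.float64(0.6)), (-0.052, np.float64(-3.8)), (-0.048, np.float64(-11.0))]
32.9917
side [(38, array([245.1, 168. ]), array([240, 166,  10,   5], dtype=int32)), (34, array([222. , 158.1]), array([219, 155,   7,   7], dtype=int32))]
top [(58, array([167.5, 245.1]), array([164, 241,   8,   9], dtype=int32))]
(array([0.583, 0.33 , 0.081]), np.float64(0.07234056810172666)) want [0.592 0.339 0.115]
```

View pics/end.png

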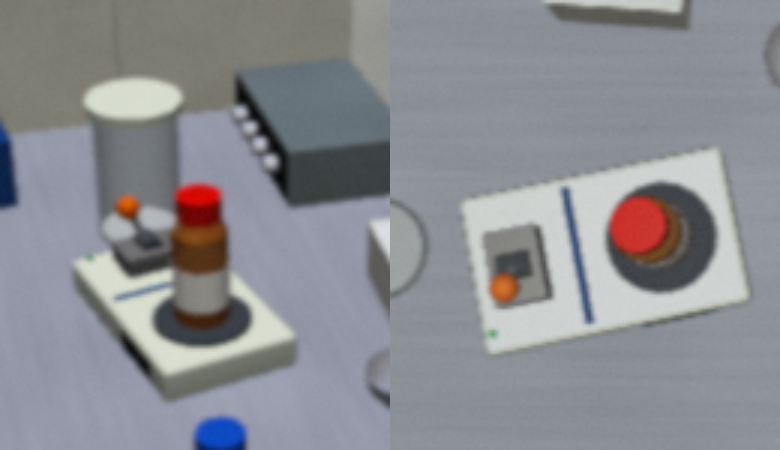

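The bottle is fine. The ball moved only about 4 mm (top crop (503,288)) because my force stop was too cautious. I push again with a higher threshold.

```bash
python3 - <<'E'
from h import *
w=np.radians(12.4);X=np.array([np.cos(w),np.sin(w),0]);piv=np.array([.5661,.3333,0]);o=(R.from_euler('z',w+np.pi/2)*R.from_euler('x',np.pi)).as_quat()
a=piv-.07*X; manip.move_pose(a+[0,0,.22],o); manip.servo_line(a+[0,0,.106],vel=.12); manip.sleep(.2); f0=manip.current_force()@X
s=-.06;log=[];manip.servo_line(piv+s*X+[0,0,.106],vel=.05)
while s<.014:
    s+=.003; manip.servo_line(piv+s*X+[0,0,.106],vel=.03); F=manip.current_force(); f=F@X-f0; log.append((round(s,3),round(float(f),1),round(float(F[2]),1)))
    if abs(f)>22: break
print(log,manip.current_clock())
manip.servo_line(piv+(s-.04)*X+[0,0,.106],vel=.1); manip.servo_line(piv+(s-.06)*X+[0,0,.25],vel=.15)
manip.move_pose([.35,.40,.30],o)
S,T=viewer.get_image("side"),viewer.get_image("top");print(manip.current_clock())
for n,im,box in(("side",S,(205,140,236,185)),("top",T,(150,215,190,260))):
    b,_=blobs(im,(4,150,120),(18,255,255),box,4); print(n,b[:2]); 
    if n=="side":q=b
    elif b and q: print(tri(q[0][1],b[0][1]),"want",piv+.0264*X+[0,0,.115])
cv2.imwrite("pics/end2.png",np.hstack([cv2.resize(S[90:240,180:310],None,fx=3,fy=3),cv2.resize(T[150:300,130:260],None,fx=3,fy=3)])[:,:,::-1])
E
```

```text
[(-0.057, 1.4, 0.5), (-0.054, 0.4, -0.4), (-0.051, 1.0, 0.3), (-0.048, -0.9, 1.6), (-0.045, -0.0, 1.7), (-0.042, 0.7, 0.3), (-0.039, 1.1, -0.2), (-0.036, 0.2, 1.2), (-0.033, 1.1, -0.2), (-0.03, 1.3, -0.8), (-0.027, -0.0, 0.0), (-0.024, 0.8, -0.4), (-0.021, 0.1, -0.5), (-0.018, 0.5, -0.4), (-0.015, 1.4, -0.6), (-0.012, 0.5, -0.1), (-0.009, -0.2, 0.7), (-0.006, 0.3, -0.7), (-0.003, 0.4, -0.9), (0.0, -5.2, 3.3), (0.003, -12.3, 8.3), (0.006, -19.9, 14.4), (0.009, -28.0, 21.5)] 41.1667
43.7167
side [(16, array([234.1, 155.5]), array([233, 153,   3,   6], dtype=int32))]
top [(54, array([164.6, 227.6]), array([161, 224,   8,   8], dtype=int32))]
(array([0.589, 0.337, 0.121]), np.float64(0.0052856133288748785)) want [0.592 0.339 0.115]
```

View pics/end2.png

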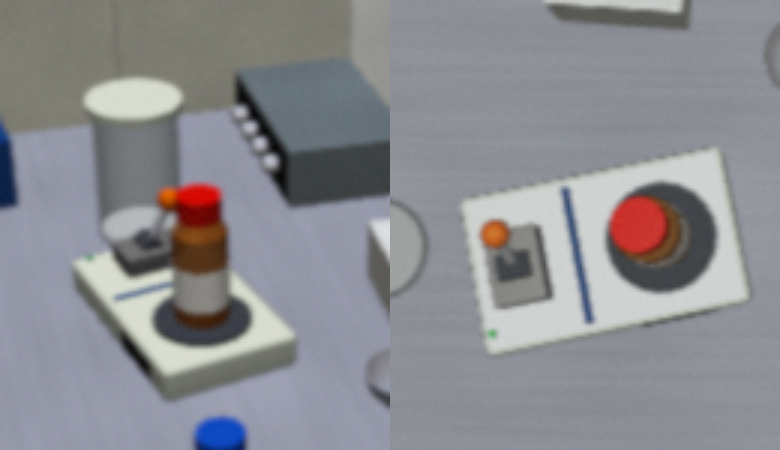

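The ball is now at the far side (top crop (494,234)). The force rose sharply at the stop and the position matches the "on" angle. The bottle is upright on the plate and the robot is clear.

```bash
python3 -c "
from bench import manip
print(manip.hand_in())"
```

```text
the job is handed in; nothing more can be done
None
```

The job is handed in at about 44 s on the robot's clock: the bottle was held upside down for about 1.5 s, then set upright on the warmer's plate and released, and the switch was pushed to its far stop on a second push (the first stopped short).

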